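# Put the grafting knife away in the push-to-open drawer of the potting chest

## Task

Put the folded grafting knife away in the hidden drawer of the low cedar chest: first slide the glazed pot aside, still upright on the table, so that it is clear of the whole way the drawer comes out; then press the round wooden plate on the chest's top to spring the drawer out, draw it open and lay the knife flat on its floor. Push the drawer shut until it latches, and leave everything else where it is.

Things in the scene. Friction and masses are not known exactly. Their poses are not given: they have to be found in the camera images.
- chest: Fixed low cedar chest, 200 mm deep, 204 wide, 85 high. Origin: table level, middle of its front face. Its x runs from the front face back into the chest, y along the front (left seen from the robot), z up. The drawer slides out along -x, towards the robot. Its way: |y| under 88 mm, x from -140 to 0 mm; a pot centred 135 mm or more to either side is clear.
- drawer (a joint): How far the drawer is out, m: 0 = shut and latched, 0.130 = fully out (stop), -0.003 = pushed in to its stop. Once let go a spring pushes it out to about 0.05 to 0.06; beyond, it slides freely (1 N friction) and stays where left. To shut: push the front in to about -0.002 or the stop, about 5 N against the spring and up to about 12 N in the last 20 mm, where the catch rides over and clicks.
- drawer_front (a point): Middle of the drawer front's top edge, on its outer face, 68 mm above the table; moves with the drawer. The front is a plain board 12 mm thick, 176 mm wide, 8 to 68 mm above the table, no handle, 10 mm proud of the chest's front face when shut. Once sprung out it can be hooked from behind or pinched over its top edge.
- drawer_floor (a point): Centre of the drawer's inside floor, 12 mm above the table, 85 mm behind the outer face of its front; moves with the drawer, axes as the chest's. Inside 149 mm long (x), 150 mm wide (y); side and back walls 6 mm thick reach 42 mm above the table. Fully out, 128 mm of the inside length lies free in front of the chest.
- plate (a joint): How far the push plate is pressed, m: 0 = up, 0.008 = fully down. Spring 1.5 N at 0, 3.5 N fully down, with the catch up to about 6 N. The drawer is let go at about 0.004 to 0.007; the plate then springs up by itself.
- plate_top (a point): Centre of the top of the push plate, a plain wooden disc 36 mm across standing 10 mm above the chest's top (95 mm above the table) near the front left corner of the top (35 mm behind the front face, 45 mm left of the middle). Press straight down.
- pot: Round glazed indigo bonsai pot with packed soil, 90 mm across the rim, 76 mm across the foot, 60 mm high, about 0.35 to 0.7 kg, standing on the table close in front of the chest. Origin: centre of its underside.
- knife: Folded grafting knife, dark wood handle with steel ends, 105 mm long (its x), 24 mm wide (y), 16 mm thick (z), lying flat on the table. Origin: centre of its underside.
- marker: Bystander: flat bamboo plant marker with a point, 110 x 20 x 5 mm, lying on the table; x along it. Origin: middle of the underside.
- dibber: Bystander: turned wooden dibber, 118 mm long, 28 mm thick at the handle, lying on the table; x along it. Origin: under the middle.
- whetstone: Bystander: grey sharpening stone 110 x 36 x 18 mm, lying flat. Origin: centre of the underside.
- spray: Bystander: small aluminium spray bottle 50 mm across, 124 mm high, standing on the rear of the chest's top. Origin: centre of its underside.
- seedtray: Bystander: green plastic seed tray 220 x 160 x 45 mm, at the left. Origin: centre of the underside.
- trowel: Bystander: hand trowel 285 mm long, at the right. Origin: on its underside near the neck, x towards the blade.
There are look-alikes about, which are no part of the job. Several things look just like the pot: the one meant starts nearest to the robot's base. Leave any green look-alike of the knife alone.

How it is judged:
On the way, in this order (a step that is already met when the one before it is completed fails the run):
1. the plate is pressed and the drawer springs out (value of joint drawer above 0.03 m), for 0.1 s.
2. the knife lies in the open drawer (x of knife in the frame of drawer_floor between -0.08 and 0.08 m and y of knife in the frame of drawer_floor between -0.076 and 0.076 m and z of knife in the frame of drawer_floor between -0.004 and 0.022 m and linear speed of knife below 0.03 m/s and value of joint drawer above 0.03 m and angle between the z axis of knife and the z axis of drawer_floor, either way round below 0.2 rad), for 0.2 s.
At the end, for the whole second after the job is handed in: The drawer is shut and latched (within 4 mm), the plate is up again (within 2 mm), the knife lies at rest on the drawer's floor (flat within 0.2 rad, either face up), and the pot stands upright (within 0.1 rad) at rest on the table (x of knife in the frame of drawer_floor between -0.08 and 0.08 m and y of knife in the frame of drawer_floor between -0.076 and 0.076 m and z of knife in the frame of drawer_floor between -0.004 and 0.022 m and linear speed of knife below 0.03 m/s and value of joint drawer below 0.004 m and value of joint plate below 0.002 m and angle between pot's own z axis and vertical below 0.1 rad and height (world z) of pot between -0.005 and 0.008 m and linear speed of pot below 0.02 m/s and angle between the z axis of knife and the z axis of drawer_floor, either way round below 0.2 rad); the robot touches nothing.
It fails at once if the drawer comes out while the pot still stands in its way (value of joint drawer above 0.012 m and y of pot in the frame of chest between -0.12 and 0.12 m and x of pot in the frame of chest between -0.175 and 0.05 m).
It fails at once if the pot is tipped by more than 0.35 rad (angle between pot's own z axis and vertical above 0.35 rad).
It fails at once if a bystander is moved by more than 30 mm (distance of any of marker, dibber, whetstone, spray, seedtray, trowel from where it was at the start of the episode above 0.03 m).
It also fails if it takes over 72 s, if anything falls off the work surface, if the arm or the gripper's body presses on something with over 40 N, if the wrist force passes 120 N, or if a joint passes its speed limit or range.

## Robot

A 7-joint arm with a two-finger parallel gripper is mounted at the origin on the work surface. World frame = base frame: x ahead of the robot, y to its left, z up, the work surface at z = 0. Lengths are in m, angles in rad, forces in N, time in s.
With the tool pointing down it reaches from about 0.35 to 0.9 m from the base axis. Payload 8.1 kg.
Tool frame: the origin (TCP) lies midway between the tips of the shut fingers; the grasp point (between the pads) lies 19 mm behind it (bot.hold_point_z is the distance from the TCP to the grasp point, in m); z points along the fingers, y is the line along which they close (so a half turn about z gives the same grasp; the last joint's range is limited). The gripper opens to 92 mm and grips with 3 to 60 N. Pads are 19 mm wide; open, the fingers measure 130 mm over their backs; the gripper's body (75 mm by 190 mm) begins 47 mm behind the grasp point.
Start: joints at [1.132, 0.434, 0.025, 1.573, -0.012, 1.134, -0.075], TCP at [0.206, -0.59, 0.227] pointing down, gripper open.
Joint ranges: [-2.62, 2.62], [-0.44, 2.09], [-1.27, 1.32], [0.08, 2.57], [-1.32, 4.46], [0.12, 2], [-2.74, 2.74]. Speed limits (rad/s): [2.22, 2.22, 3.01, 3.01, 3.14, 3.14, 3.14].

## Interface

Orientations are given as a unit quaternion [w, x, y, z].
In Python, from cell import bot, read_camera gives the robot as it stands. The module is installed in compiled form; this text tells all that it offers.
- The arm moves only by the tool arm_command, never from a script. Its arguments are lists of equal length, an entry for each row: "translation": the shift along the tool's x, y, z in cm, a list of three; "rotation": the turn, a rotation vector about the tool's x, y, z in rad, a list of three; "gripper": the opening in per cent of the stroke, from 0 (shut) to 100 (fully open). A call has 1 to 10 rows; each row is the pose to reach, as a shift and turn from the pose commanded when the call began, along the tool's axes at that moment; what a row does not reach only later rows make up. A row lasts 1/10 s, in which the tool goes at most 50 mm and 8.59 degrees, less where a joint would pass 70% of its speed; a pose out of reach is approached as far as the arm can. A call with a gripper value outside its range is refused whole. The fingers move at their own pace and stop on an object; "force" is the grip in N (left out, the last holds). Time passes only in rows, so rows that repeat a pose let the fingers close. It gives the time, the measured TCP pose, the force, the opening and the grip force at its end, in the units of the state.
- bot.read_state(): the state, without advancing time (a new reading comes with each control period).
- read_camera(name): name is "scene" or "top" or "wrist"; returns a dict with "image" (384x512x3 uint8, red, green, blue), "z_map" (384x512 float32, m along the optical axis (not along the pixel's ray), 0 where there is no reading), "mtx" (3x3 intrinsics, pixels), "k1" (the pictures are not rectified: a ray, as slopes to the right and down, at radius r is drawn at 1 + k1 r^2 times it, then the intrinsics apply), "view" (4x4, takes a point from world to camera coordinates); the wrist camera has in their place "mount" (4x4, takes a point from camera to tool coordinates, whose origin is the TCP and whose axes are the flange's). Camera axes: x right, y up, looking along -z (the intrinsics and any distortion apply to the point x, -y, -z); pixel columns grow to the right and rows downward; lengths in m; the calibration is good to about 2 mm. A picture is of the moment at which its call begins: read the wrist's pose just before it.
- bot.sign_off(): hands the job in; it is judged then, once.
The state is a dict: "time_s": time; "qpos": joint angles; "qd": joint speeds; "tau": joint torques, N m; "eef_pos": TCP position; "tcp_rot": TCP orientation; "force": force on the tool from outside, world axes, zero at the start; "ft_torque": the same for the moment, N m; "grip_width": opening from 0.0 (shut) to 1.0 (fully open); "grasp_force": force on a finger pad.
Only numpy, scipy, OpenCV 4.12 (cv2) and the standard library are available. Lean on these libraries where they do the work, as an engineer would, in place of code of your own. Each camera call takes 0.05 s, during which the arm holds its last target. There are 200 camera calls.

## Working session

There is one attempt and no reset: what is moved stays moved. The work goes in short steps, Python scripts to look and compute and a tool call to move; the robot and the scene stay as the last step left them, time stands still between calls to the robot, and variables do not carry over. Pictures are saved under pics/ and viewed, at most 10 in all, crops included, and the job is handed in when it is done.

Besides the shell and the picture viewer there is one more tool, called after "Emit:" by a JSON object that holds its "fn" and its "kwargs", one argument or row to a line. arm_command: Moves the arm, as the interface text tells. Its arguments: {"type":"object","properties":{"translation":{"type":"array","items":{"type":"array","items":{"type":"number"}}},"rotation":{"type":"array","items":{"type":"array","items":{"type":"number"}}},"gripper":{"type":"array","items":{"type":"number"}},"force":{"type":"number"}},"required":["translation","rotation","gripper"]}

```bash
mkdir -p pics; cat > h.py <<'E'
import numpy as np, cv2, pickle
from cell import bot, read_camera
from scipy.spatial.transform import Rotation as R
def T_tool():
    s=bot.read_state(); q=s['tcp_rot']; T=np.eye(4)
    T[:3,:3]=R.from_quat([q[1],q[2],q[3],q[0]]).as_matrix(); T[:3,3]=s['eef_pos']; return T
def grab(name):
    T=T_tool(); c=read_camera(name)
    c['c2w']=T@np.array(c['mount']) if 'mount' in c else np.linalg.inv(np.array(c['view']))
    return c
def rays(c,uv):
    uv=np.atleast_2d(np.array(uv,float)).reshape(-1,2); K=np.array(c['mtx'])
    d=np.c_[(uv[:,0]-K[0,2])/K[0,0],(uv[:,1]-K[1,2])/K[1,1]]; s=d.copy()
    for _ in range(20): s=d/(1+c['k1']*(s**2).sum(1,keepdims=True))
    return np.c_[s[:,0],-s[:,1],-np.ones(len(s))]
def onplane(c,uv,z):
    r=rays(c,uv)@c['c2w'][:3,:3].T; o=c['c2w'][:3,3]
    return o+r*((z-o[2])/r[:,2])[:,None]
def cloud(c):
    h,w=c['z_map'].shape; u,v=np.meshgrid(np.arange(w),np.arange(h))
    p=rays(c,np.c_[u.ravel(),v.ravel()])*c['z_map'].reshape(-1,1)
    return (p@c['c2w'][:3,:3].T+c['c2w'][:3,3]).reshape(h,w,3)
def proj(c,p):
    q=(np.linalg.inv(c['c2w'])@np.append(p,1))[:3]; s=np.array([q[0],-q[1]])/-q[2]; s=s*(1+c['k1']*(s@s)); K=np.array(c['mtx'])
    return s*[K[0,0],K[1,1]]+K[:2,2]
def save(c,n): cv2.imwrite('pics/'+n,c['image'][:,:,::-1])
E
python3 - <<'E'
from h import *
a=grab('scene');b=grab('top')
pickle.dump((a,b),open('c0.pkl','wb'))
for c in(a,b):print(c['c2w'].round(3),c['mtx'],c['k1'])
im=cv2.resize(np.vstack([a['image'],b['image']]),(800,1200))
cv2.imwrite('pics/a.png',im[:600,:,::-1]);cv2.imwrite('pics/b.png',im[600:,:,::-1])
print(bot.read_state(),T_tool())
E
```

```text
[[ 0.839 -0.438  0.322  1.252]
 [ 0.544  0.688 -0.481 -0.971]
 [-0.011  0.578  0.816  1.737]
 [ 0.     0.     0.     1.   ]] [[492.01821115   0.         249.98720159]
 [  0.         492.01821115 192.60156094]
 [  0.           0.           1.        ]] -0.05562017818912966
[[-0.014  0.997 -0.072  0.493]
 [-1.    -0.013  0.02   0.024]
 [ 0.019  0.072  0.997  1.358]
 [ 0.     0.     0.     1.   ]] [[382.115398     0.         256.88875532]
 [  0.         382.115398   189.37838968]
 [  0.           0.           1.        ]] -0.007849314341030538
{'time_s': 0.1, 'qpos': array([ 1.13239648,  0.43515333,  0.02499551,  1.5740177 , -0.01160385,
        1.13402826, -0.07509118]), 'qd': array([-0.00127981, -0.00213353,  0.0002739 , -0.00365156,  0.00182246,
       -0.00059606,  0.00161336]), 'tau': array([ 3.36451056e-03, -6.69115520e+01,  9.88016725e-01, -3.15143824e+01,
       -6.05513714e-02,  3.74378229e-02,  9.31742875e-05]), 'eef_pos': array([ 0.20573342, -0.58966378,  0.22601922]), 'tcp_rot': array([-7.05701973e-04,  9.85944495e-01,  1.67071598e-01, -1.89659278e-04]), 'force': array([-0.52888179, -0.34958271, -0.20641296]), 'ft_torque': array([-0.01669166, -0.01281006,  0.00692012]), 'grasp_force': 0.0, 'grip_width': 1.0015034622969567} [[ 9.44174091e-01  3.29446376e-01 -6.09792555e-04  2.05733421e-01]
 [ 3.29446912e-01 -9.44173166e-01  1.32819259e-03 -5.89663781e-01]
 [-1.38181531e-04 -1.45493931e-03 -9.99998932e-01  2.26019224e-01]
 [ 0.00000000e+00  0.00000000e+00  0.00000000e+00  1.00000000e+00]]
```

View pics/a.png

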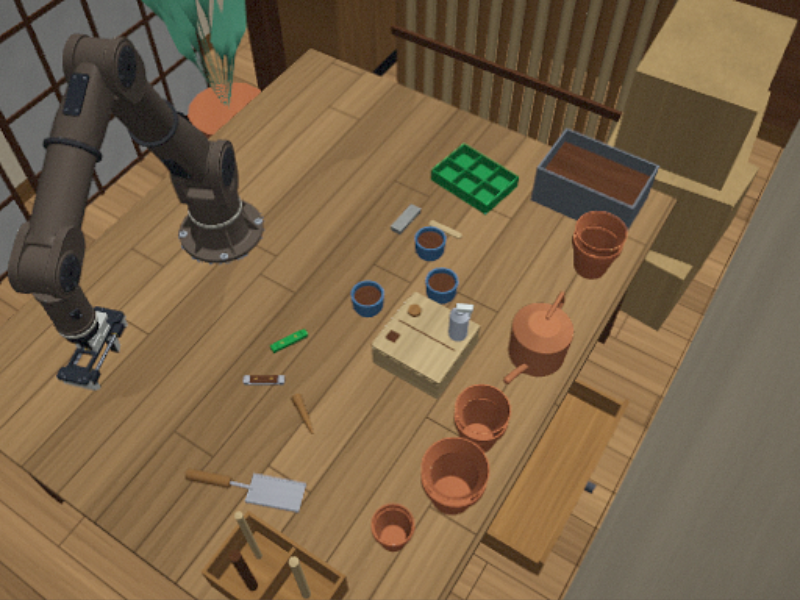

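View pics/b.png

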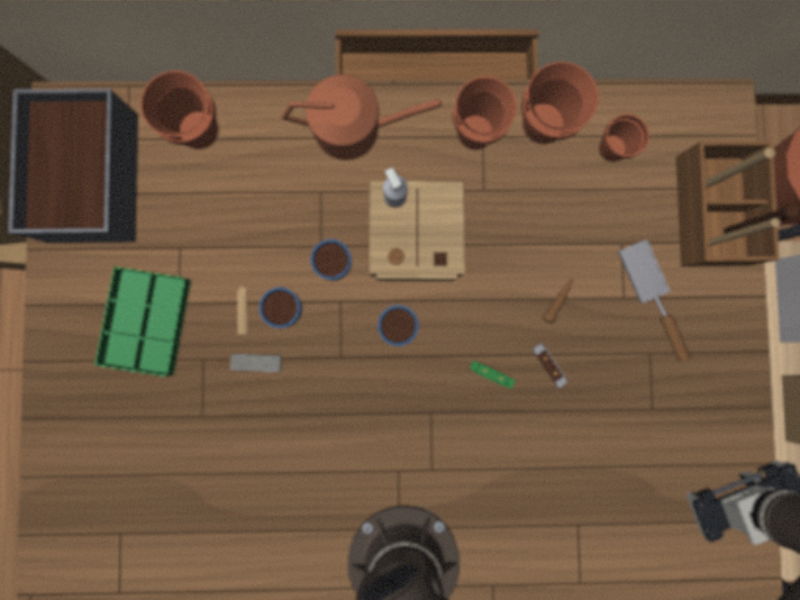

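The top view (800x600 scale) shows three indigo pots at (398,325), (280,307) and (331,259). The one at (398,325) is nearest the base (400,565) and stands right in front of the chest. The brown knife is at (550,366), its green look-alike at (493,374), the chest at (417,230), and the round plate at (397,257); the square one at (441,258) is a decoy.

```bash
cat > m.py <<'E'
from h import *
a,b=pickle.load(open('c0.pkl','rb'))
s=512/800
for c,n in((b,'top'),):
    P=cloud(c)
    for nm,(u,v),z in [('pot',(398,325),.055),('pot2',(280,307),.055),('pot3',(331,259),.055),('plate',(397,257),.095),('square',(441,258),.085),('knife',(550,366),.016),('green',(493,374),.016),('dib',(558,300),.02),('whet',(255,363),.018),('marker',(241,310),.005),('chFL',(370,277),.085),('chFR',(464,277),.085),('chBL',(370,181),.085),('chBR',(464,181),.085)]:
        print(nm,onplane(c,[[u*s,v*s]],z)[0].round(3),P[int(v*s),int(u*s)].round(3))
    # chest top from depth
    m=(abs(P[...,2]-.085)<.006)&(P[...,0]>.5)&(P[...,0]<1)&(abs(P[...,1])<.25)
    m=cv2.morphologyEx(m.astype(np.uint8),cv2.MORPH_OPEN,np.ones((5,5)))
    cs=max(cv2.findContours(m,0,1)[0],key=cv2.contourArea); r=cv2.minAreaRect(cs); bx=cv2.boxPoints(r)
    print('chest',onplane(c,bx,.085).round(4))
    # knife
    u,v=int(550*s),int(366*s); hsv=cv2.cvtColor(c['image'],cv2.COLOR_RGB2HSV)
    z=P[...,2]; mk=np.zeros(z.shape,np.uint8); mk[v-22:v+22,u-18:u+18]=(z[v-22:v+22,u-18:u+18]>.008)
    cs=max(cv2.findContours(mk,0,1)[0],key=cv2.contourArea); r=cv2.minAreaRect(cs)
    print('knife',onplane(c,[r[0]],.016),onplane(c,cv2.boxPoints(r),.016).round(4))
    for nm,(u,v) in(('pot',(398,325)),('pot3',(331,259)),('pot2',(280,307))):
        u,v=int(u*s),int(v*s); mk=np.zeros(z.shape,np.uint8); mk[v-20:v+20,u-20:u+20]=z[v-20:v+20,u-20:u+20]>.035
        cs=max(cv2.findContours(mk,0,1)[0],key=cv2.contourArea); (x,y),rr=cv2.minEnclosingCircle(cs);print(nm,onplane(c,[[x,y]],.06),onplane(c,[[x+rr,y]],.06))
E
python3 m.py
python3 - <<'E'
import cv2
from h import *
a,b=pickle.load(open('c0.pkl','rb'))
cv2.imwrite('pics/c.png',cv2.resize(b['image'][140:260,150:390,::-1],(800,400),interpolation=2))
E
```

```text
pot [0.523 0.006 0.055] [0.524 0.008 0.043]
pot2 [0.566 0.262 0.055] [0.568 0.265 0.044]
pot3 [0.67  0.151 0.055] [0.674 0.155 0.044]
plate [0.667 0.006 0.095] [0.669 0.007 0.096]
square [ 0.665 -0.088  0.085] [ 0.665 -0.087  0.087]
knife [ 0.427 -0.335  0.016] [ 0.428 -0.334  0.02 ]
green [ 0.412 -0.206  0.016] [ 0.413 -0.205  0.013]
dib [ 0.575 -0.357  0.02 ] [ 0.575 -0.356  0.023]
whet [0.444 0.324 0.018] [0.445 0.326 0.016]
marker [0.563 0.359 0.005] [ 0.565  0.362 -0.002]
chFL [0.626 0.065 0.085] [0.635 0.07  0.004]
chFR [ 0.624 -0.137  0.085] [ 0.633 -0.144  0.001]
chBL [0.835 0.062 0.085] [0.86  0.068 0.002]
chBR [ 0.833 -0.142  0.085] [ 0.859 -0.149 -0.001]
chest [[ 0.8345  0.0652  0.085 ]
 [ 0.8327 -0.1384  0.085 ]
 [ 0.6347 -0.134   0.085 ]
 [ 0.6371  0.0672  0.085 ]]
knife [[ 0.42930757 -0.33322236  0.016     ]] [[ 0.4665 -0.2944  0.016 ]
 [ 0.4802 -0.316   0.016 ]
 [ 0.3922 -0.372   0.016 ]
 [ 0.3787 -0.3503  0.016 ]]
pot [[0.52299242 0.00804918 0.06      ]] [[ 0.52237622 -0.03646779  0.06      ]]
pot3 [[0.66975983 0.15455214 0.06      ]] [[0.66921253 0.10811139 0.06      ]]
pot2 [[0.56562698 0.26368143 0.06      ]] [[0.56502271 0.21789344 0.06      ]]
```

View pics/c.png

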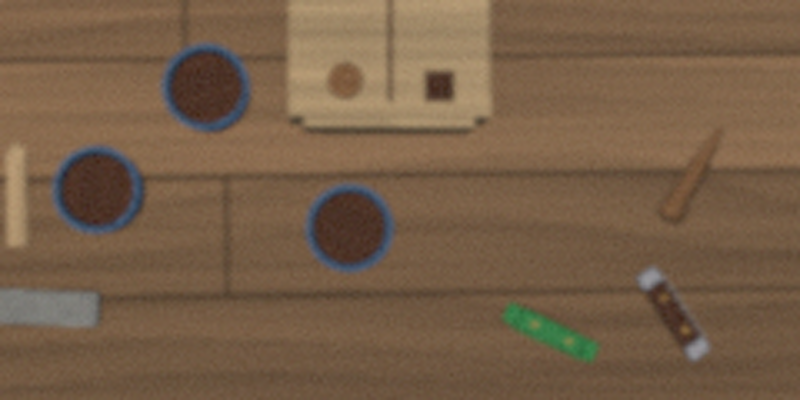

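```bash
cat >> h.py <<'E'
def go(p,xang,tilt=0):
    "tool x at heading xang, z down, tilted so that the tips lead along tool x by tilt"
    T=T_tool(); c,s=np.cos(xang),np.sin(xang)
    M=np.array([[c,s,0],[s,-c,0],[0,0,-1]]).T
    M=(R.from_matrix(M)*R.from_rotvec([0,tilt,0])).as_matrix()
    d=T[:3,:3].T@(np.array(p)-T[:3,3])*100; r=R.from_matrix(T[:3,:3].T@M).as_rotvec()
    print('shift cm',d.round(2),'turn',r.round(3),'rows',max(np.linalg.norm(d)/5,np.linalg.norm(r)/.15).round(1), 'tip dir',M[:,2].round(2))
E
python3 -c "
from h import *
go([.52,-.11,.12],1.571,.26)"
```

```text
shift cm [ 45.48 -34.92  10.65] turn [ 0.159  0.225 -1.228] rows 11.7 tip dir [-0.    0.26 -0.97]
```

Emit:
{"fn": "arm_command", "kwargs": {
  "translation": [
    [22,-17,0],
    [45.5,-34.9,5],
    [45.5,-34.9,10.6],
    [45.5,-34.9,10.6],
    [45.5,-34.9,10.6],
    [45.5,-34.9,10.6],
    [45.5,-34.9,10.6],
    [45.5,-34.9,10.6],
    [45.5,-34.9,10.6],
    [45.5,-34.9,10.6]
  ],
  "rotation": [
    [0.159,0.225,-1.228],
    [0.159,0.225,-1.228],
    [0.159,0.225,-1.228],
    [0.159,0.225,-1.228],
    [0.159,0.225,-1.228],
    [0.159,0.225,-1.228],
    [0.159,0.225,-1.228],
    [0.159,0.225,-1.228],
    [0.159,0.225,-1.228],
    [0.159,0.225,-1.228]
  ],
  "gripper": [55,55,55,55,55,55,55,55,55,55],
  "force": 20
}}

```text
time_s: 1.1
eef_pos: [0.4759, -0.1785, 0.1375]
tcp_rot: [-0.091, 0.701, 0.702, 0.092]
force: [0.8, -1.1, 0.4]
grip_width: 0.55
grasp_force: 0.0
```

```bash
python3 -c "
from h import *
go([.523,-.11,.014],1.571,.26)"
```

```text
shift cm [ 3.45  4.71 13.7 ] turn [0.    0.001 0.001] rows 3.0 tip dir [-0.    0.26 -0.97]
```

Emit:
{"fn": "arm_command", "kwargs": {
  "translation": [
    [3.4,4.7,3],
    [3.4,4.7,8],
    [3.4,4.7,11],
    [3.4,4.7,13.7],
    [3.4,4.7,13.7],
    [3.4,4.7,13.7]
  ],
  "rotation": [
    [0,0,0],
    [0,0,0],
    [0,0,0],
    [0,0,0],
    [0,0,0],
    [0,0,0]
  ],
  "gripper": [55,55,55,55,55,55]
}}

```text
time_s: 1.7
eef_pos: [0.5222, -0.1119, 0.0148]
tcp_rot: [-0.091, 0.701, 0.701, 0.091]
force: [0.1, -0.4, 0.6]
grip_width: 0.549
grasp_force: 0.0
```

```bash
python3 -c "
from h import *
go([.523,-.05,.014],1.571,.26)
go([.515,.08,.014],1.571,.26)"
```

```text
shift cm [5.96 0.08 1.66] turn [-0.     0.001 -0.   ] rows 1.2 tip dir [-0.    0.26 -0.97]
shift cm [18.53 -0.72  4.99] turn [-0.     0.001 -0.   ] rows 3.8 tip dir [-0.    0.26 -0.97]
```

Emit:
{"fn": "arm_command", "kwargs": {
  "translation": [
    [3.4,0,0.92],
    [4.8,0,1.3],
    [5.8,0,1.57],
    [6.8,0,1.84],
    [7.8,0,2.1],
    [8.8,0,2.38],
    [9.8,0,2.65],
    [10.8,0,2.92],
    [11.8,0,3.18],
    [11.8,0,3.18]
  ],
  "rotation": [
    [0,0,0],
    [0,0,0],
    [0,0,0],
    [0,0,0],
    [0,0,0],
    [0,0,0],
    [0,0,0],
    [0,0,0],
    [0,0,0],
    [0,0,0]
  ],
  "gripper": [55,55,55,55,55,55,55,55,55,55]
}}

```text
time_s: 2.7
eef_pos: [0.5229, 0.0112, 0.0144]
tcp_rot: [-0.09, 0.701, 0.702, 0.092]
force: [0.6, 0.1, -0.1]
grip_width: 0.549
grasp_force: 0.3
```

```bash
cat > pot.py <<'E'
from h import *
b=grab('top');P=cloud(b);z=P[...,2]
h=cv2.cvtColor(b['image'],cv2.COLOR_RGB2HSV);m=((h[...,0]>100)&(h[...,0]<125)&(h[...,1]>90)).astype(np.uint8)
m[:,330:]=0
for c in cv2.findContours(cv2.dilate(m,np.ones((3,3))),0,1)[0]:
    if cv2.contourArea(c)>200:
        (x,y),r=cv2.minEnclosingCircle(c);print((round(x),round(y)),r,onplane(b,[[x,y]],.055).round(3))
save(b,'t.png')
E
python3 pot.py; python3 -c "
from h import *
go([.523,.085,.014],1.571,.26)"
```

```text
shift cm [7.18 0.04 1.92] turn [0.001 0.002 0.001] rows 1.5 tip dir [-0.    0.26 -0.97]
```

Emit:
{"fn": "arm_command", "kwargs": {
  "translation": [
    [1,0,0.27],
    [2,0,0.54],
    [3,0,0.81],
    [4,0,1.08],
    [5,0,1.35],
    [6,0,1.62],
    [6.8,0,1.83],
    [7.2,0,1.92],
    [7.2,0,1.92],
    [7.2,0,1.92]
  ],
  "rotation": [
    [0,0,0],
    [0,0,0],
    [0,0,0],
    [0,0,0],
    [0,0,0],
    [0,0,0],
    [0,0,0],
    [0,0,0],
    [0,0,0],
    [0,0,0]
  ],
  "gripper": [55,55,55,55,55,55,55,55,55,55]
}}

```text
time_s: 3.75
eef_pos: [0.5221, 0.0855, 0.0138]
tcp_rot: [-0.091, 0.701, 0.701, 0.091]
force: [0.6, -0.5, 0.4]
grip_width: 0.549
grasp_force: 0.0
```

Emit:
{"fn": "arm_command", "kwargs": {
  "translation": [
    [-3,0,-0.8],
    [-7,0,-2],
    [-9,0,-7],
    [-9,0,-12],
    [-9,0,-15],
    [-9,0,-15]
  ],
  "rotation": [
    [0,0,0],
    [0,0,0],
    [0,-0.13,0],
    [0,-0.26,0],
    [0,-0.26,0],
    [0,-0.26,0]
  ],
  "gripper": [55,55,0,0,0,0]
}}

```text
time_s: 4.35
eef_pos: [0.5252, -0.0395, 0.1406]
tcp_rot: [0.004, 0.706, 0.708, 0.002]
force: [0.3, 0.2, 0.1]
grip_width: 0.256
grasp_force: 0.0
```

```bash
sed -i 's/>100)&(h/>98)\&(h/; s/<125/<130/; s/\[...,1\]>90/[...,1]>100/; s/>200/>40/' pot.py; python3 pot.py; python3 -c "
from h import *
go([.668,.008,.13],1.571)"
```

```text
shift cm [ 4.78 14.42  0.89] turn [0.005 0.002 0.001] rows 3.0 tip dir [ 0.  0. -1.]
```

View pics/t.png

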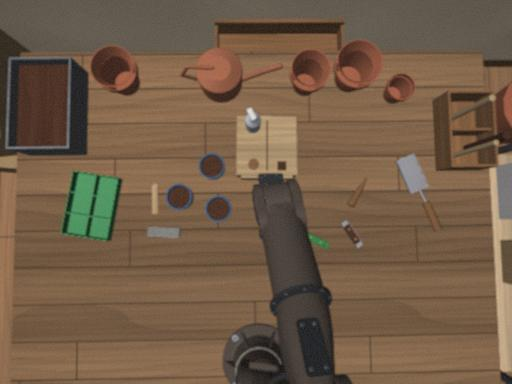

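The pot now stands upright at (218,208), about 0.125 m left of where it was, so it is clear of the drawer's way and of the other two pots. Next I press the plate.

Emit:
{"fn": "arm_command", "kwargs": {
  "translation": [
    [1,3,0],
    [3,8,0],
    [4.8,14.4,0.9],
    [4.8,14.4,0.9],
    [4.8,14.4,0.9],
    [4.8,14.4,2.9],
    [4.8,14.4,3.6],
    [4.8,14.4,3.6]
  ],
  "rotation": [
    [0,0,0],
    [0,0,0],
    [0,0,0],
    [0,0,0],
    [0,0,0],
    [0,0,0],
    [0,0,0],
    [0,0,0]
  ],
  "gripper": [0,0,0,0,0,0,0,0]
}}

```text
time_s: 5.2
eef_pos: [0.6641, 0.0067, 0.0978]
tcp_rot: [-0.001, 0.707, 0.707, -0.002]
force: [0.2, -1.1, 0.1]
grip_width: 0.005
grasp_force: 0.0
```

```bash
python3 -c "
from h import *
go([.668,.008,.091],1.571)"
```

```text
shift cm [0.13 0.39 0.68] turn [-0.004  0.002 -0.001] rows 0.2 tip dir [ 0.  0. -1.]
```

Emit:
{"fn": "arm_command", "kwargs": {
  "translation": [
    [0.1,0.4,0.2],
    [0.1,0.4,0.4],
    [0.1,0.4,0.6],
    [0.1,0.4,0.8],
    [0.1,0.4,0.9],
    [0.1,0.4,0.9],
    [0.1,0.4,0.9]
  ],
  "rotation": [
    [0,0,0],
    [0,0,0],
    [0,0,0],
    [0,0,0],
    [0,0,0],
    [0,0,0],
    [0,0,0]
  ],
  "gripper": [0,0,0,0,0,0,0]
}}

```text
time_s: 5.9
eef_pos: [0.6708, 0.0086, 0.0912]
tcp_rot: [0.001, 0.707, 0.707, 0.0]
force: [1.9, 0.6, 2.9]
grip_width: 0.007
grasp_force: 1.7
```

Emit:
{"fn": "arm_command", "kwargs": {
  "translation": [
    [0,0,0.1],
    [0,0,0.2],
    [0,0,0.3],
    [0,0,0.35],
    [0,0,0.35],
    [0,0,0.35]
  ],
  "rotation": [
    [0,0,0],
    [0,0,0],
    [0,0,0],
    [0,0,0],
    [0,0,0],
    [0,0,0]
  ],
  "gripper": [0,0,0,0,0,0]
}}

```text
time_s: 6.5
eef_pos: [0.6701, 0.0085, 0.0874]
tcp_rot: [0.001, 0.707, 0.707, -0.0]
force: [-1.2, 0.3, 4.1]
grip_width: 0.005
grasp_force: 2.1
```

```bash
cat > dr.py <<'E'
from h import *
b=grab('top');P=cloud(b).reshape(-1,3)
m=(P[:,0]<.633)&(P[:,0]>.45)&(P[:,1]<.06)&(P[:,1]>-.13)
for lo in range(6):
    y0=-.13+lo*.0317; k=m&(P[:,1]>y0)&(P[:,1]<y0+.0317)&(P[:,2]>.055)&(P[:,2]<.08)
    if k.sum(): print(round(y0,3),k.sum(),P[k,0].min().round(4),P[k,0].max().round(4),np.median(P[k,2]).round(3))
save(b,'d.png')
E
python3 dr.py
```

```text
0.028 25 0.5711 0.5811 0.068
```

Emit:
{"fn": "arm_command", "kwargs": {
  "translation": [
    [0,0,-3],
    [0,0,-6],
    [-2,-5,-6],
    [-4.2,-9.3,-6],
    [-4.2,-9.3,-6],
    [-4.2,-9.3,-6],
    [-4.2,-9.3,-6]
  ],
  "rotation": [
    [0,0,0],
    [0,0,0],
    [0,0,0],
    [0,0,0],
    [0,0,0],
    [0,0,0],
    [0,0,0]
  ],
  "gripper": [0,20,45,45,45,45,45]
}}

```text
time_s: 7.25
eef_pos: [0.5781, -0.033, 0.1475]
tcp_rot: [0.001, 0.707, 0.707, 0.0]
force: [-0.1, -0.2, -0.1]
grip_width: 0.439
grasp_force: 0.0
```

```bash
python3 dr.py; python3 - <<'E'
from h import *
go([.577,-.034,.045],1.571)
c=grab('wrist');save(c,'w1.png')
P=cloud(c).reshape(-1,3);k=(P[:,2]>.055)&(P[:,2]<.08)&(P[:,0]<.63);Q=P[k];print(k.sum(),np.percentile(Q,[1,50,99],axis=0).round(4))
E
```

```text
-0.003 18 0.5707 0.5809 0.067
0.028 31 0.5712 0.5811 0.068
shift cm [-0.12 -0.15 10.24] turn [0.001 0.001 0.001] rows 2.0 tip dir [ 0.  0. -1.]
3958 [[ 0.491  -0.0945  0.0568]
 [ 0.574   0.0147  0.0674]
 [ 0.5827  0.1043  0.0693]]
```

View pics/w1.png

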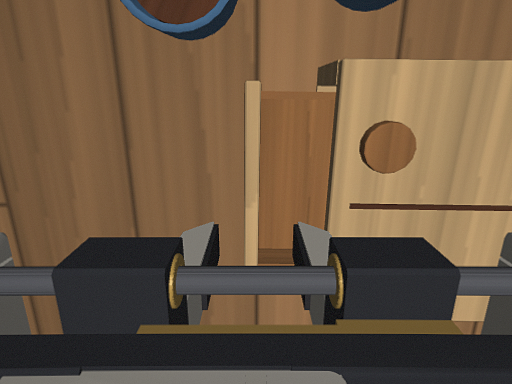

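The drawer is out about 54 mm. Its front board (column about 252) lies between the fingers (205 to 305), with the right finger in the gap ahead of the chest. I'll descend, pinch and pull.

Emit:
{"fn": "arm_command", "kwargs": {
  "translation": [
    [0,-0.1,4],
    [0,-0.1,8],
    [0,-0.1,10.2],
    [0,-0.1,10.2],
    [0,-0.1,10.2],
    [0,-0.1,10.2],
    [0,-0.1,10.2],
    [0,-0.1,10.2],
    [0,-0.1,10.2]
  ],
  "rotation": [
    [0,0,0],
    [0,0,0],
    [0,0,0],
    [0,0,0],
    [0,0,0],
    [0,0,0],
    [0,0,0],
    [0,0,0],
    [0,0,0]
  ],
  "gripper": [45,45,45,45,0,0,0,0,0],
  "force": 15
}}

```text
time_s: 8.25
eef_pos: [0.5769, -0.0335, 0.0464]
tcp_rot: [0.001, 0.707, 0.707, 0.0]
force: [-0.2, -0.9, 6.5]
grip_width: 0.133
grasp_force: 15.0
```

Emit:
{"fn": "arm_command", "kwargs": {
  "translation": [
    [0,-1,0],
    [0,-2,0],
    [0,-3,0],
    [0,-4,0],
    [0,-5,0],
    [0,-6,0],
    [0,-7,0],
    [0,-7.6,0],
    [0,-7.8,0],
    [0,-7.8,0]
  ],
  "rotation": [
    [0,0,0],
    [0,0,0],
    [0,0,0],
    [0,0,0],
    [0,0,0],
    [0,0,0],
    [0,0,0],
    [0,0,0],
    [0,0,0],
    [0,0,0]
  ],
  "gripper": [0,0,0,0,0,0,0,0,0,0]
}}

```text
time_s: 9.25
eef_pos: [0.4995, -0.0325, 0.0464]
tcp_rot: [0.002, 0.707, 0.707, 0.001]
force: [2.9, 3.7, 5.8]
grip_width: 0.124
grasp_force: 15.0
```

Emit:
{"fn": "arm_command", "kwargs": {
  "translation": [
    [0,0,0],
    [0,0,0],
    [0,0,0],
    [0,0,-5],
    [0,0,-10],
    [0,0,-10]
  ],
  "rotation": [
    [0,0,0],
    [0,0,0],
    [0,0,0],
    [0,0,0],
    [0,0,0],
    [0,0,0]
  ],
  "gripper": [45,45,45,45,60,60]
}}

```text
time_s: 9.85
eef_pos: [0.5016, -0.0333, 0.1508]
tcp_rot: [0.004, 0.707, 0.707, 0.003]
force: [1.4, 0.5, -0.9]
grip_width: 0.575
grasp_force: 0.0
```

```bash
python3 dr.py; python3 -c "
from h import *
go([.429,-.333,.13],.567)"
```

```text
-0.13 1 0.633 0.633 0.07
-0.003 6 0.4963 0.5064 0.068
0.028 36 0.4964 0.5069 0.067
shift cm [-29.94  -7.11   1.83] turn [ 7.000e-03 -1.000e-03  1.003e+00] rows 6.7 tip dir [ 0.  0. -1.]
```

Emit:
{"fn": "arm_command", "kwargs": {
  "translation": [
    [-5,-1.2,0],
    [-10,-2.4,0],
    [-20,-4.8,0],
    [-30,-7.1,1.8],
    [-30,-7.1,1.8],
    [-30,-7.1,1.8],
    [-30,-7.1,1.8],
    [-30,-7.1,1.8],
    [-30,-7.1,1.8]
  ],
  "rotation": [
    [0,0,1.0],
    [0,0,1.0],
    [0,0,1.0],
    [0,0,1.0],
    [0,0,1.0],
    [0,0,1.0],
    [0,0,1.0],
    [0,0,1.0],
    [0,0,1.0]
  ],
  "gripper": [60,60,60,60,60,60,60,60,60]
}}

```text
time_s: 10.8
eef_pos: [0.427, -0.332, 0.1268]
tcp_rot: [-0.0, 0.959, 0.283, -0.001]
force: [-0.3, 0.9, -0.9]
grip_width: 0.601
grasp_force: 0.0
```

```bash
python3 - <<'E'
from h import *
go([.429,-.333,.006],.567)
c=grab('wrist');save(c,'w2.png')
P=cloud(c);k=((P[...,2]>.009)&(P[...,2]<.03)&(np.hypot(P[...,0]-.43,P[...,1]+.333)<.08)).astype(np.uint8)
k=cv2.morphologyEx(k,cv2.MORPH_OPEN,np.ones((3,3)))
q=max(cv2.findContours(k,0,1)[0],key=cv2.contourArea);r=cv2.minAreaRect(q);print(r,onplane(c,[r[0]],.016).round(4),onplane(c,cv2.boxPoints(r),.016).round(4))
E
```

```text
shift cm [ 0.13  0.2  12.08] turn [-0.     0.001  0.008] rows 2.4 tip dir [ 0.  0. -1.]
((261.5, 180.0), (112.0, 29.0), 90.0) [[ 0.4334 -0.3353  0.016 ]] [[ 0.4677 -0.2982  0.016 ]
 [ 0.481  -0.3186  0.016 ]
 [ 0.3952 -0.3766  0.016 ]
 [ 0.3804 -0.3538  0.016 ]]
```

View pics/w2.png

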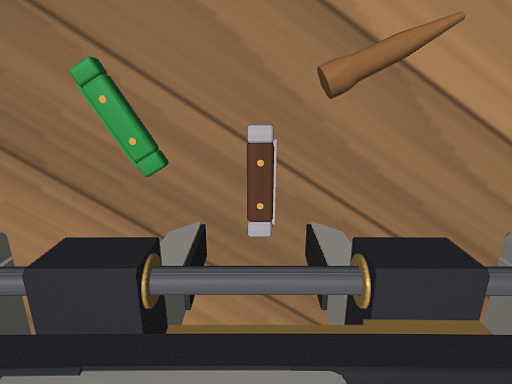

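The wrist view shows the brown knife at (260,180), in line with the tool and centred between the fingers (205 to 307). The green look-alike at (120,117) is well clear.

Emit:
{"fn": "arm_command", "kwargs": {
  "translation": [
    [0.2,0.4,4],
    [0.2,0.4,8],
    [0.2,0.4,11],
    [0.2,0.4,12.2],
    [0.2,0.4,12.2],
    [0.2,0.4,12.2],
    [0.2,0.4,12.2],
    [0.2,0.4,12.2],
    [0.2,0.4,12.2]
  ],
  "rotation": [
    [0,0,0],
    [0,0,0],
    [0,0,0],
    [0,0,0],
    [0,0,0],
    [0,0,0],
    [0,0,0],
    [0,0,0],
    [0,0,0]
  ],
  "gripper": [60,60,60,60,60,0,0,0,0],
  "force": 25
}}

```text
time_s: 11.75
eef_pos: [0.4317, -0.3362, 0.0068]
tcp_rot: [0.001, 0.96, 0.282, 0.001]
force: [-0.8, 0.7, 0.2]
grip_width: 0.302
grasp_force: 0.4
```

Emit:
{"fn": "arm_command", "kwargs": {
  "translation": [
    [0,0,0],
    [0,0,-4],
    [0,0,-9],
    [0,0,-13],
    [0,0,-13],
    [0,0,-13]
  ],
  "rotation": [
    [0,0,0],
    [0,0,0],
    [0,0,0],
    [0,0,0],
    [0,0,0],
    [0,0,0]
  ],
  "gripper": [0,0,0,0,0,0]
}}

```text
time_s: 12.35
eef_pos: [0.4315, -0.336, 0.1367]
tcp_rot: [0.002, 0.96, 0.282, 0.001]
force: [-0.3, -0.4, -0.8]
grip_width: 0.255
grasp_force: 25.0
```

```bash
python3 -c "
from h import *
go([.570,-.034,.14],-.01)"
```

```text
shift cm [ 27.97 -17.92  -0.38] turn [ 0.003 -0.002  0.581] rows 6.6 tip dir [ 0. -0. -1.]
```

Emit:
{"fn": "arm_command", "kwargs": {
  "translation": [
    [7,-4.5,-0.4],
    [14,-9,-0.4],
    [21,-13.5,-0.4],
    [28,-17.9,-0.4],
    [28,-17.9,-0.4],
    [28,-17.9,-0.4],
    [28,-17.9,-0.4],
    [28,-17.9,-0.4],
    [28,-17.9,-0.4]
  ],
  "rotation": [
    [0,0,0.581],
    [0,0,0.581],
    [0,0,0.581],
    [0,0,0.581],
    [0,0,0.581],
    [0,0,0.581],
    [0,0,0.581],
    [0,0,0.581],
    [0,0,0.581]
  ],
  "gripper": [0,0,0,0,0,0,0,0,0]
}}

```text
time_s: 13.25
eef_pos: [0.5691, -0.0327, 0.1375]
tcp_rot: [0.001, 1.0, -0.004, -0.001]
force: [-0.0, -1.0, -0.9]
grip_width: 0.258
grasp_force: 25.0
```

```bash
python3 - <<'E'
from h import *
go([.570,-.034,.022],-.01)
c=grab('wrist');save(c,'w3.png')
P=cloud(c);k=(P[...,2]>.055)&(P[...,2]<.075)&(P[...,0]<.55)&(P[...,0]>.47)&(abs(P[...,1]+.034)<.08)
print(k.sum(),np.percentile(P[k],[1,50,99],axis=0).round(4))
E
```

```text
shift cm [ 0.13  0.11 11.55] turn [0.002 0.003 0.003] rows 2.3 tip dir [ 0. -0. -1.]Traceback (most recent call last):
  File "<stdin>", line 5, in <module>
    return _quantile_unchecked(
        a, q, axis, out, overwrite_input, method, keepdims, weights)
    return _ureduce(a,
                    func=_quantile_ureduce_func,
    ...<5 lines>...
                    overwrite_input=overwrite_input,
                    method=method)
    r = func(a, **kwargs)
    result = _quantile(arr,
                       quantiles=q,
    ...<2 lines>...
                       out=out,
                       weights=wgt)
    slices_having_nans = np.isnan(arr[-1, ...])
                                  ~~~^^^^^^^^^
IndexError: index -1 is out of bounds for axis 0 with size 0
```

View pics/w3.png

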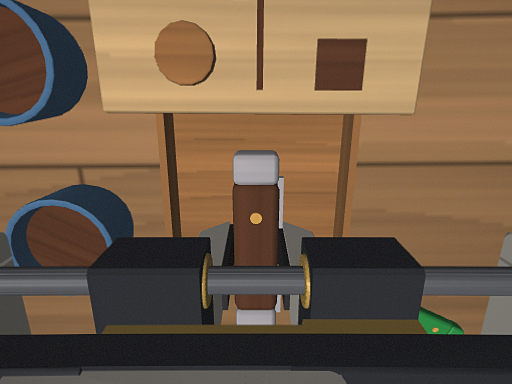

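The knife is held straight between the pads, with its ends at rows 150 and 325, above the open drawer and clear of the chest edge at row 112. I'll check where both ends are before lowering.

```bash
python3 - <<'E'
from h import *
c=grab('wrist');z=T_tool()[2,3]+.009
print(onplane(c,[[256,152],[256,185],[256,324],[256,309]],z).round(4))
E
```

```text
[[ 0.6207 -0.0354  0.1472]
 [ 0.6043 -0.0352  0.1472]
 [ 0.5219 -0.0345  0.1472]
 [ 0.5319 -0.0345  0.1472]]
```

Emit:
{"fn": "arm_command", "kwargs": {
  "translation": [
    [0,0.1,3],
    [0,0.1,6],
    [0,0.1,9],
    [0,0.1,10.5],
    [0,0.1,11.3],
    [0,0.1,11.6],
    [0,0.1,11.6],
    [0,0.1,11.6]
  ],
  "rotation": [
    [0,0,0],
    [0,0,0],
    [0,0,0],
    [0,0,0],
    [0,0,0],
    [0,0,0],
    [0,0,0],
    [0,0,0]
  ],
  "gripper": [0,0,0,0,0,0,0,0]
}}

```text
time_s: 14.15
eef_pos: [0.5707, -0.0353, 0.0243]
tcp_rot: [0.001, 1.0, -0.005, 0.001]
force: [0.1, 0.4, -0.7]
grip_width: 0.258
grasp_force: 25.0
```

Emit:
{"fn": "arm_command", "kwargs": {
  "translation": [
    [0,0,0.2],
    [0,0,0.35],
    [0,0,0.35],
    [0,0,0.35],
    [0,0,0.35]
  ],
  "rotation": [
    [0,0,0],
    [0,0,0],
    [0,0,0],
    [0,0,0],
    [0,0,0]
  ],
  "gripper": [0,0,0,0,0]
}}

```text
time_s: 14.65
eef_pos: [0.5701, -0.0349, 0.02]
tcp_rot: [0.001, 1.0, -0.005, 0.0]
force: [0.3, -0.1, -0.9]
grip_width: 0.261
grasp_force: 25.0
```

Emit:
{"fn": "arm_command", "kwargs": {
  "translation": [
    [0,0,0.1],
    [0,0,0.1],
    [0,0,0.1],
    [0,0,0.1],
    [0,0,-2],
    [0,0,-6],
    [0,0,-11],
    [0,0,-13],
    [0,0,-13]
  ],
  "rotation": [
    [0,0,0],
    [0,0,0],
    [0,0,0],
    [0,0,0],
    [0,0,0],
    [0,0,0],
    [0,0,0],
    [0,0,0],
    [0,0,0]
  ],
  "gripper": [45,45,45,45,45,45,45,45,45]
}}

```text
time_s: 15.55
eef_pos: [0.5723, -0.0348, 0.1536]
tcp_rot: [0.001, 1.0, -0.005, 0.004]
force: [-0.1, 0.3, -0.9]
grip_width: 0.451
grasp_force: 0.0
```

```bash
python3 - <<'E'
from h import *
c=grab('wrist');save(c,'w4.png')
go([.42,-.034,.15],1.571)
P=cloud(c);k=(P[...,2]>.021)&(P[...,2]<.034)&(abs(P[...,0]-.57)<.06)&(abs(P[...,1]+.034)<.05)
print(k.sum(),np.percentile(P[k],[2,50,98],axis=0).round(4))
E
```

```text
shift cm [-15.1    0.08   0.09] turn [ 0.004 -0.002 -1.581] rows 10.5 tip dir [ 0.  0. -1.]
2826 [[ 0.5201 -0.0483  0.0233]
 [ 0.5732 -0.0361  0.0274]
 [ 0.6194 -0.024   0.0291]]
```

View pics/w4.png

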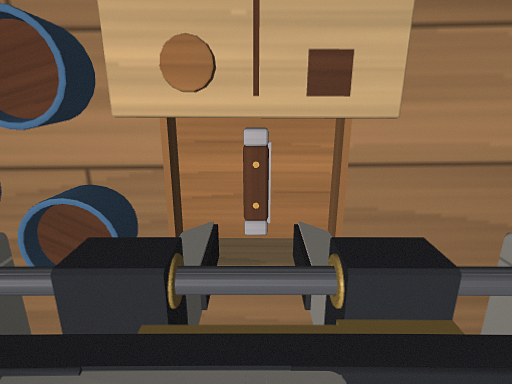

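The knife lies flat and straight in the drawer at (256,180), 24 mm clear of the side walls. Next I move in front of the drawer and push it shut.

Emit:
{"fn": "arm_command", "kwargs": {
  "translation": [
    [-4,0,0],
    [-8,0,0],
    [-12.2,0,0],
    [-12.2,0,0],
    [-12.2,0,5],
    [-12.2,0,9.8],
    [-12.2,0,10.8],
    [-12.2,0,10.8],
    [-12.2,0,10.8]
  ],
  "rotation": [
    [0,0,0],
    [0,0,0],
    [0,0,0],
    [0,0,0],
    [0,0,0],
    [0,0,0],
    [0,0,0],
    [0,0,0],
    [0,0,0]
  ],
  "gripper": [45,45,45,45,45,45,45,45,45]
}}

```text
time_s: 16.5
eef_pos: [0.4487, -0.0338, 0.0427]
tcp_rot: [0.001, 1.0, -0.005, 0.0]
force: [-0.8, 0.5, -0.1]
grip_width: 0.449
grasp_force: 0.0
```

Emit:
{"fn": "arm_command", "kwargs": {
  "translation": [
    [1,0,0],
    [2,0,0],
    [3,0,0],
    [4,0,0],
    [5,0,0],
    [6,0,0],
    [7,0,0],
    [8,0,0],
    [9,0,0],
    [10,0,0]
  ],
  "rotation": [
    [0,0,0],
    [0,0,0],
    [0,0,0],
    [0,0,0],
    [0,0,0],
    [0,0,0],
    [0,0,0],
    [0,0,0],
    [0,0,0],
    [0,0,0]
  ],
  "gripper": [45,45,45,45,45,45,45,45,45,45]
}}

```text
time_s: 17.5
eef_pos: [0.5488, -0.0349, 0.0418]
tcp_rot: [0.001, 1.0, -0.005, 0.0]
force: [0.2, -0.6, 0.2]
grip_width: 0.451
grasp_force: 0.8
```

Emit:
{"fn": "arm_command", "kwargs": {
  "translation": [
    [1,0,0],
    [2,0,0],
    [3,0,0],
    [4,0,0],
    [5,0,0],
    [5.5,0,0],
    [6,0,0],
    [6.3,0,0],
    [6.5,0,0],
    [6.5,0,0]
  ],
  "rotation": [
    [0,0,0],
    [0,0,0],
    [0,0,0],
    [0,0,0],
    [0,0,0],
    [0,0,0],
    [0,0,0],
    [0,0,0],
    [0,0,0],
    [0,0,0]
  ],
  "gripper": [45,45,45,45,45,45,45,45,45,45]
}}

```text
time_s: 18.5
eef_pos: [0.6124, -0.0357, 0.0414]
tcp_rot: [0.001, 1.0, -0.005, -0.001]
force: [-4.4, -1.8, 0.6]
grip_width: 0.448
grasp_force: 2.4
```

Emit:
{"fn": "arm_command", "kwargs": {
  "translation": [
    [0.2,0,0],
    [0.4,0,0],
    [0.6,0,0],
    [0.8,0,0],
    [0.8,0,0]
  ],
  "rotation": [
    [0,0,0],
    [0,0,0],
    [0,0,0],
    [0,0,0],
    [0,0,0]
  ],
  "gripper": [45,45,45,45,45]
}}

```text
time_s: 19.0
eef_pos: [0.6154, -0.0357, 0.0412]
tcp_rot: [0.001, 1.0, -0.006, -0.005]
force: [-22.4, 0.2, 17.7]
grip_width: 0.448
grasp_force: 11.6
```

Emit:
{"fn": "arm_command", "kwargs": {
  "translation": [
    [-1.2,0,0],
    [-4,0,0],
    [-8,0,0],
    [-10,0,-4],
    [-10,0,-9],
    [-14,0,-14],
    [-19,0,-14],
    [-19,0,-14]
  ],
  "rotation": [
    [0,0,0],
    [0,0,0],
    [0,0,0],
    [0,0,0],
    [0,0,0],
    [0,0,0],
    [0,0,0],
    [0,0,0]
  ],
  "gripper": [45,45,45,45,45,45,45,45]
}}

```text
time_s: 19.8
eef_pos: [0.4283, -0.0331, 0.1834]
tcp_rot: [0.0, 1.0, -0.005, 0.001]
force: [0.5, -0.4, 0.1]
grip_width: 0.45
grasp_force: 0.0
```

```bash
python3 dr.py; python3 pot.py; python3 - <<'E'
from h import *
b=grab('top');P=cloud(b)
m=((P[...,2]>.05)&(P[...,0]>.4)&(P[...,0]<.68)&(P[...,1]>-.12)&(P[...,1]<.05))
k=m&(P[...,2]<.08);print('front',k.sum(),P[k].min(0),P[k].max(0))
k=(np.hypot(P[...,0]-.668,P[...,1]-.008)<.012);print('plate z',np.median(P[k][:,2]))
k=(np.hypot(P[...,0]-.523,P[...,1]-.13)<.06)&(P[...,2]>.03);print('pot',P[k].mean(0),P[k].min(0),P[k].max(0))
cv2.imwrite('pics/e.png',cv2.resize(b['image'][90:270,140:380,::-1],(800,600),interpolation=2))
E
```

```text
-0.13 21 0.6232 0.6329 0.067
-0.098 29 0.6231 0.6307 0.067
-0.067 27 0.6238 0.6311 0.07
-0.035 30 0.6243 0.6315 0.068
-0.003 27 0.6246 0.6318 0.067
0.028 23 0.6248 0.6323 0.068
(187, 200) 9.394247055053711 [[0.555 0.236 0.055]]
front 216 [ 0.62291458 -0.11900263  0.06104474] [0.67710819 0.04765149 0.07997405]
plate z 0.09458508715694203
pot [0.52367791 0.13291572 0.04881289] [0.48081386 0.08938302 0.03095919] [0.56587295 0.17452362 0.06714127]
```

View pics/e.png

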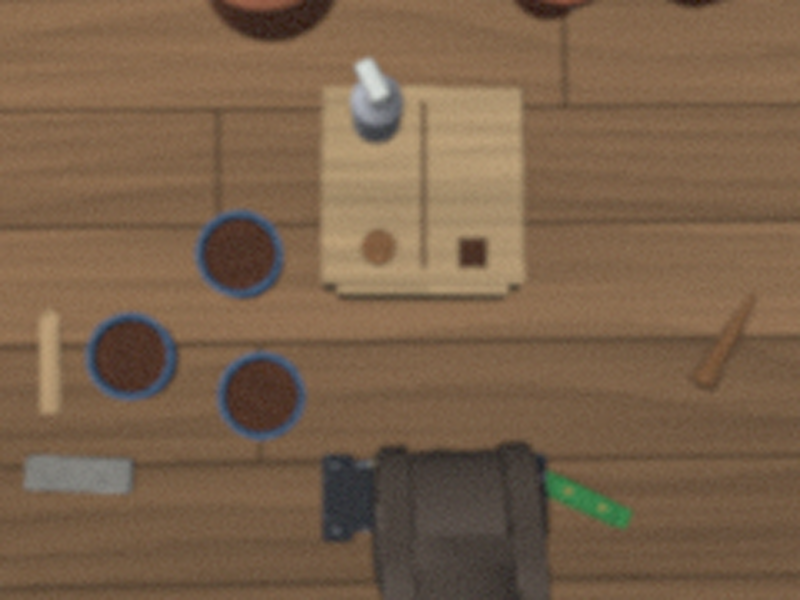

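The drawer front (row 292) is flush as at the start and held against its spring, so it is latched. The plate at (378,247) is up, the pot stands upright at (261,395), and the arm is clear.

```bash
python3 - <<'E'
from h import *
b=pickle.load(open('c0.pkl','rb'))[1]
def f(b):
    P=cloud(b);k=(P[...,2]>.055)&(P[...,2]<.08)&(P[...,0]>.6)&(P[...,0]<.633)&(abs(P[...,1]+.034)<.08);return np.median(P[k][:,0]),P[k][:,0].min()
d=f(grab('top'));i=f(b);print(i,d)
if abs(i[0]-d[0])<.003: print(bot.sign_off())
E
```

```text
(np.float64(0.6274987376727503), np.float64(0.6230944343843179)) (np.float64(0.627666220445267), np.float64(0.6228617224273288))
the job is handed in; nothing more can be done
None
```

The job is handed in: the knife lies flat in the hidden drawer, the drawer is shut and latched with the plate up, and the pot stands upright clear of its way. The hand-in gave no verdict.

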